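# Pack the paint crate and lay its lid flush

## Task

Pack away the paint crate: stand the two loose paint bottles upright in its two empty cells, one in each, then take the lid from its sloping stand and lay it gently on top of the crate, handle up, flat and with all its edges flush with the crate's. Set the bottles down gently too, and leave the bottles already packed and everything else on the table as they are.

Things in the scene. Friction and masses are not known exactly. Their poses are not given: they have to be found in the camera images.
- crate: Open plywood crate fixed to the table, left or right: 150 mm along its x, 182 mm along its y, 104 mm high; walls and floor 6 mm. Cross dividers 6 mm thick, top 51 mm above the table, make 4 cells of 66 (x) by 82 (y) mm centred at x +-36, y +-44; two diagonal cells are filled. Bottles inside end 6 mm below the rim. Origin: centre of its underside.
- cell_a (a point): Centre of the floor (6 mm above the table) of the empty cell at crate x -36, y -44 mm.
- cell_b (a point): Centre of the floor of the empty cell at crate x +36, y +44 mm.
- crate_rim (a point): Centre of the crate's open top, at rim height (104 mm above the table); axes as the crate's.
- bottle_1: Squat round paint bottle, plain white plastic with a grey screw cap, 92 mm tall: body 52 mm across up to 56 mm, sloping shoulder to 66 mm, cap 28 mm across from 66 to 92 mm. Origin: centre of its underside, z up along its axis. Stands loose on the table, the one nearer the robot.
- bottle_2: Squat round paint bottle, plain white plastic with a grey screw cap, 92 mm tall: body 52 mm across up to 56 mm, sloping shoulder to 66 mm, cap 28 mm across from 66 to 92 mm. Origin: centre of its underside, z up along its axis. Stands loose on the table, the one farther from the robot.
- packed_1: Same kind of bottle, already in the cell at crate x -36, y +44 mm.
- packed_2: Same kind of bottle, already in the cell at crate x +36, y -44 mm.
- lid: Flat plywood lid, 150 (x) by 182 (y) by 9 mm, no lip, about 220 g. Bar handle on top in the middle: 24 mm wide in x, 90 mm long in y, rising 36 mm above the face. Lies handle up on the stand at 35 degrees, its x pointing up the slope, its y level. Origin: centre of its underside, z out of the handle side.
- lid_grip (a point): On the lid's handle, 34 mm along lid z from the lid's origin (25 mm above its face, 11 mm below the handle's top): a place for the TCP to grip across the bar, closing along lid x.
- stand: Dark steel sloping stand fixed to the table on the other side from the crate, 150 mm wide; its surface falls towards the robot at 35 degrees to a lip 8 mm high; the surface is 75 mm above the table under the lid's centre. Origin: on the table under that point; z up, the slope rises towards its x.
- cup: Bystander: card cup, 54 mm across, 62 mm tall, standing between the two loose bottles.
- palette: Bystander: wooden strip 150 mm long with six small paint pots, 15 mm high.
- bowl: Bystander: white bowl, 100 mm across, 45 mm high.
- spatula: Bystander: spatula lying on the right.
- brush: Bystander: brush lying on the left.
Things that resemble listed ones, but are neither listed nor needed, are in the scene too. What is shaped like the lid but turquoise is not meant.

How it is judged:
On the way, in this order (a step that is already met when the one before it is completed fails the run):
1. both loose bottles stand upright in the two empty cells, one in each, let go (((distance between bottle_1 and cell_a below 0.022 m and distance between bottle_2 and cell_b below 0.022 m) or (distance between bottle_1 and cell_b below 0.022 m and distance between bottle_2 and cell_a below 0.022 m)) and angle between each of bottle_1, bottle_2's own z axis and vertical below 0.1 rad and contact force between each of bottle_1, bottle_2 and the fingers below 0.1 N), for 0.2 s.
2. the lid lies flush on the crate, let go (horizontal distance between lid and crate_rim below 0.006 m and distance between lid and crate_rim below 0.0075 m and angle between the x axis of lid and the x axis of crate, either way round below 0.06 rad and angle between lid's own z axis and vertical below 0.03 rad and linear speed of lid below 0.02 m/s and contact force between lid and the fingers below 0.1 N), for 0.2 s.
At the end, for the whole second after the job is handed in: Loose bottles upright (0.1 rad), one in each free cell, within 22 mm of its floor centre; packed bottles upright, within 25 mm of their start; lid at rest on the rim, handle up, centre within 6 mm of the crate's, turned under 0.06 rad from it (either way round), level within 0.03 rad (all of step 2 and ((distance between bottle_1 and cell_a below 0.022 m and distance between bottle_2 and cell_b below 0.022 m) or (distance between bottle_1 and cell_b below 0.022 m and distance between bottle_2 and cell_a below 0.022 m)) and angle between each of bottle_1, bottle_2, packed_1, packed_2's own z axis and vertical below 0.1 rad and distance of each of packed_1, packed_2 from where it was at the start of the episode below 0.025 m); the robot touches nothing.
It fails at once if a bystander on the table is moved more than 30 mm (distance of any of cup, palette, bowl, spatula, brush from where it was at the start of the episode above 0.03 m).
It fails at once if the lid is dropped or slammed onto the crate (faster than 0.5 m/s close to the rim) (distance between lid and crate_rim below 0.05 m and linear speed of lid above 0.5 m/s).
It fails at once if a bottle is dropped into its cell (faster than 0.7 m/s near the cell floor) ((distance between bottle_1 and cell_a below 0.05 m and linear speed of bottle_1 above 0.7 m/s) or (distance between bottle_1 and cell_b below 0.05 m and linear speed of bottle_1 above 0.7 m/s) or (distance between bottle_2 and cell_a below 0.05 m and linear speed of bottle_2 above 0.7 m/s) or (distance between bottle_2 and cell_b below 0.05 m and linear speed of bottle_2 above 0.7 m/s)).
It also fails if it takes over 67 s, if anything falls off the work surface, if the arm or the gripper's body presses on something with over 40 N, if the wrist force passes 120 N, or if a joint passes its speed limit or range.

## Robot

A 6-joint arm with a two-finger parallel gripper is mounted at the origin on the work surface. World frame = base frame: x ahead of the robot, y to its left, z up, the work surface at z = 0. Lengths are in m, angles in rad, forces in N, time in s.
With the tool pointing down it reaches from about 0.325 to 0.9 m from the base axis. Payload 3.5 kg.
Tool frame: the origin (TCP) lies between the finger pads, 19 mm behind the fingertips; this is the grasp point; z points along the fingers, y is the line along which they close (so a half turn about z gives the same grasp; the last joint's range is limited). The gripper opens to 85 mm and grips with 20 to 120 N. Pads are 22 mm wide; open, the fingers measure 114 mm over their backs; the gripper's body (76 mm by 85 mm) begins 54 mm behind the grasp point. The pads swing forward as they close: fully open they stand 13 mm farther back than shut.
Start: joints at [-1.351, 0.276, -0.026, 1.268, 0, 1.467], TCP at [0.198, -0.593, 0.25] pointing down, gripper open.
Joint ranges: [-3.12, 3.12], [-0.85, 1.88], [-1.08, 1.24], [-1.95, 2.15], [-1.57, 1.53], [-3.14, 3.14]. Speed limits (rad/s): [2.57, 2.57, 3.14, 3.14, 3.14, 3.14].

## Interface

Orientations are given as [roll, pitch, yaw] about the fixed x, y, z axes, in that order (R = Rz(yaw) Ry(pitch) Rx(roll)).
In Python, from station import ctrl, get_image, get_calibration, silhouettes, pinpoint gives the robot as it stands.
- The arm moves only by the tool jog_arm, never from a script. Its argument "series" is a list of rows, each a list of 7 numbers: the closure, from 0 (fully open) to 1 (shut), then the shift along the world's x, y, z in cm, then the turn, a rotation vector about the world's x, y, z in degrees. In form: [[grip, tx, ty, tz, rx, ry, rz], ...]. A call has 1 to 20 rows; each row is the pose to reach, as a shift and turn from the pose commanded when the call began; what a row does not reach only later rows make up. A row lasts 1/8 s, in which the tool goes at most 62.5 mm and 10.7 degrees, less where a joint would pass 70% of its speed; a pose out of reach is approached as far as the arm can. A call with a gripper value outside its range is refused whole. The fingers move at their own pace and stop on an object; "grip_force" is the grip in N (left out, the last holds). Time passes only in rows, so rows that repeat a pose let the fingers close. It gives the time, the measured TCP pose, the force, the opening and the grip force at its end, in the units of the state.
- ctrl.get_state(): the state, without advancing time (a new reading comes with each control period).
- get_image(name): name is "side" or "top" or "wrist"; returns (picture, depth): 384x512x3 uint8, red, green, blue; 384x512 float32, m along the optical axis (not along the pixel's ray), 0 where there is no reading.
- get_calibration(name): a dict with "camera_matrix" (3x3 intrinsics, pixels), "distortion" ([k1, k2, p1, p2, k3] as OpenCV has them; the pictures are not rectified), "rvec" (rotation vector, rad) and "tvec" (3), from world to camera coordinates, as OpenCV has them. Camera axes: x right, y down, z forward; pixel columns grow to the right and rows downward; lengths in m; the calibration is good to about 2 mm. A picture is of the moment at which its call begins: read the wrist's pose just before it. get_calibration takes no time and is no camera call; for the wrist camera it gives the pose at the moment of the call.
- ctrl.hand_in(): hands the job in; it is judged then, once.
Trained networks look in the newest picture that a camera, given by its name, has taken for a name from the list of things; names that differ only in an ending like _2 or _b are one class to them, and where a whole thing is asked for, a point or a joint stands for the part that bears it (a point fixed in the world has none). Each returns a list of dicts, best first, with "score" (0 to 1); they miss things now and then, are a little off and sometimes report something else, mostly with a low value. They report only what shows in the picture. A call takes as long as a camera call. They do not tell look-alikes from the thing itself.
- silhouettes(camera, label): "pixels" (384x512 bool, what is visible of it) and "location" ([column, row] in pixels, amid what is visible of it).
- pinpoint(camera, label): "location" ([column, row] in pixels: a listed point, or the origin of a listed thing).
The state is a dict: "t": time; "joints": joint angles; "qd": joint speeds; "effort": joint torques, N m; "position": TCP position; "ee_rot": TCP orientation; "force": force on the tool from outside, world axes, zero at the start; "wrist_torque": the same for the moment, N m; "opening": finger opening in m; "grip_force": force on a finger pad.
Only numpy, scipy, OpenCV 4.12 (cv2) and the standard library are available. Lean on these libraries where they do the work, as an engineer would, in place of code of your own. Each camera call takes 0.05 s, during which the arm holds its last target. There are 200 camera calls.

## Working session

There is one attempt and no reset: what is moved stays moved. The work goes in short steps, Python scripts to look and compute and a tool call to move; the robot and the scene stay as the last step left them, time stands still between calls to the robot, and variables do not carry over. Pictures are saved under pics/ and viewed, at most 10 in all, crops included, and the job is handed in when it is done.

Besides the shell and the picture viewer there is one more tool, called after "Call:" as name([rows], argument=value, ...), one row to a line, values as JSON. jog_arm: Moves the arm, as the interface text tells. Its arguments: {"type":"object","properties":{"series":{"type":"array"},"grip_force":{"type":"number"}},"required":["series"]}

```bash
mkdir -p pics
cat > h.py <<'E'
import numpy as np, cv2
from station import ctrl, get_image, get_calibration, silhouettes, pinpoint
def cal(c):
    k=get_calibration(c); R=cv2.Rodrigues(np.array(k["rvec"],float))[0]
    return np.array(k["camera_matrix"],float),np.array(k["distortion"],float),R,np.array(k["tvec"],float).reshape(3)
def cloud(c,depth,mask=None):
    K,D,R,t=cal(c); m=depth>0
    if mask is not None: m&=mask
    v,u=np.nonzero(m); d=depth[m].astype(float)
    n=cv2.undistortPoints(np.stack([u,v],1).astype(float).reshape(-1,1,2),K,D).reshape(-1,2)
    P=np.c_[n*d[:,None],d]
    return (P-t)@R
def plane(c,px,z):
    K,D,R,t=cal(c); n=cv2.undistortPoints(np.array(px,float).reshape(-1,1,2),K,D).reshape(-1,2)[0]
    r=R.T@np.r_[n,1]; o=-R.T@t
    return o+r*(z-o[2])/r[2]
E
cat > a.py <<'E'
from h import *
np.set_printoptions(precision=4,suppress=True)
ims=[]
for c in ["top","side"]:
    im,d=get_image(c); ims.append(im); np.savez(f"{c}.npz",im=im,d=d)
    for l in ["bottle_1","crate","lid","stand","cup"]:
        for s in silhouettes(c,l):
            if s["score"]<.3: continue
            P=cloud(c,d,s["pixels"])
            if len(P)<5: continue
            print(c,l,round(s["score"],2),np.array(s["location"]).round(),len(P),"med",np.median(P,0),"lo",np.percentile(P,2,axis=0),"hi",np.percentile(P,98,axis=0))
cv2.imwrite("pics/top.png",ims[0][...,::-1]); cv2.imwrite("pics/side.png",ims[1][...,::-1])
print({k:np.round(v,3) for k,v in ctrl.get_state().items()})
E
python3 a.py
```

```text
top bottle_1 0.76 [264. 217.] 251 med [0.4783 0.0306 0.0631] lo [0.4583 0.0081 0.0083] hi [0.5038 0.054  0.094 ]
top bottle_1 0.74 [272. 159.] 305 med [0.6467 0.0055 0.0605] lo [ 0.6302 -0.0178 -0.0008] hi [0.6799 0.0303 0.0944]
top crate 0.87 [192. 180.] 3018 med [0.5813 0.234  0.0401] lo [0.4978 0.1359 0.002 ] hi [0.6536 0.3187 0.105 ]
top crate 0.74 [368. 195.] 3084 med [ 0.5414 -0.2689  0.0951] lo [ 0.4797 -0.3599  0.041 ] hi [ 0.5989 -0.1842  0.1233]
top crate 0.54 [114. 169.] 678 med [0.6198 0.4872 0.0164] lo [ 0.5128  0.4461 -0.0002] hi [0.689  0.5341 0.0222]
top lid 0.82 [322. 277.] 3397 med [ 0.314  -0.1431  0.0447] lo [ 0.2325 -0.234   0.0404] hi [ 0.3945 -0.0492  0.0488]
top lid 0.73 [369. 198.] 3033 med [ 0.5394 -0.2689  0.0946] lo [ 0.4785 -0.3586  0.0404] hi [ 0.597  -0.1844  0.1232]
top stand 0.53 [365. 168.] 253 med [ 0.6092 -0.2492  0.1189] lo [ 0.4719 -0.3348  0.0102] hi [ 0.617  -0.197   0.1236]
top stand 0.42 [262. 216.] 245 med [0.4807 0.0284 0.0635] lo [0.4604 0.0079 0.0417] hi [0.5063 0.0511 0.094 ]
top cup 0.7 [280. 194.] 261 med [ 0.5594 -0.0227  0.0146] lo [
[... 516 characters left out ...]
]
side cup 0.61 [272. 209.] 370 med [ 0.5526 -0.0094  0.0435] lo [ 0.5302 -0.0506  0.0038] hi [0.5782 0.005  0.0644]
side cup 0.57 [244. 164.] 432 med [ 0.7596 -0.2229  0.0307] lo [ 0.7118 -0.252   0.0013] hi [ 0.7987 -0.159   0.0475]
{'t': np.float64(0.6), 'joints': array([-1.351,  0.276, -0.026,  1.268,  0.   ,  1.467]), 'qd': array([ 0.002, -0.001, -0.001,  0.001,  0.001,  0.001]), 'effort': array([ -0.   , -44.517,  29.537,   0.001,  -0.   ,  -0.   ]), 'position': array([ 0.198, -0.593,  0.25 ]), 'ee_rot': array([ 3.142, -0.   ,  0.323]), 'force': array([ 0.62 , -0.03 , -0.362]), 'wrist_torque': array([ 0.016, -0.004, -0.008]), 'grip_force': np.float64(0.0), 'opening': np.float64(0.085)}
```

View pics/top.png

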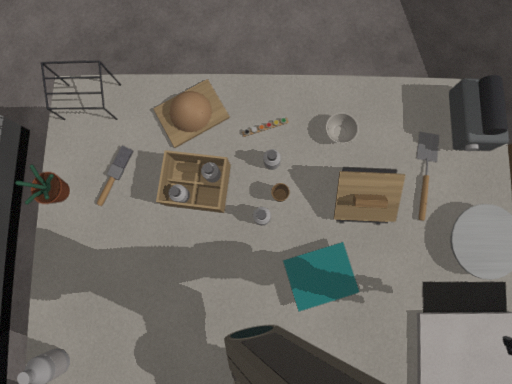

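View pics/side.png

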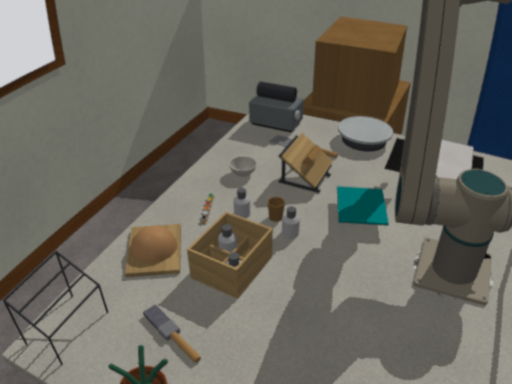

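```bash
cat > b.py <<'E'
from h import *
np.set_printoptions(precision=4,suppress=True)
for c in ["top","side"]:
    z=np.load(c+".npz"); P=cloud(c,z["d"])
    # crate rim
    m=(P[:,2]>.099)&(P[:,2]<.11)&(P[:,0]>.46)&(P[:,0]<.70)&(P[:,1]>.10)&(P[:,1]<.36)
    r=cv2.minAreaRect(P[m,:2].astype(np.float32)); print(c,"rim",m.sum(),np.array(r[0]),np.array(r[1]),r[2],"z",np.median(P[m,2]))
    # all rim
    for n,(x,y) in {"b1":(.481,.03),"b2":(.653,.006)}.items():
        near=np.hypot(P[:,0]-x,P[:,1]-y)<.05
        cap=P[near&(P[:,2]>.088)&(P[:,2]<.1)]
        body=P[near&(P[:,2]>.02)&(P[:,2]<.05)]
        print(n,"cap",len(cap),(cap.min(0)+cap.max(0))[:2]/2 if len(cap) else 0,np.median(cap,0) if len(cap) else 0)
        if len(body)>10:
            A=np.c_[2*body[:,:2],np.ones(len(body))]; s=np.linalg.lstsq(A,(body[:,:2]**2).sum(1),rcond=None)[0]; print("  circ",s[:2],np.sqrt(s[2]+s[0]**2+s[1]**2))
    # lid plane
    m=(P[:,0]>.45)&(P[:,0]<.63)&(P[:,1]>-.38)&(P[:,1]<-.16)&(P[:,2]>.03)&(P[:,2]<.2)
    Q=P[m]; h=Q[:,2]-np.tan(np.radians(35))*Q[:,0]
    print("tops",np.percentile(Q,[1,50,99],axis=0))
    mh=np.median(h); F=Q[abs(h-mh)<.006]
    nrm=np.linalg.svd(F-F.mean(0))[2][2]; nrm*=np.sign(nrm[2]); 
    print(" lid n",nrm,np.degrees(np.arccos(nrm[2])),F.mean(0))
    H=(Q-F.mean(0))@nrm; B=Q[(H>.030)&(H<.042)]; print(" handle",len(B),B.mean(0) if len(B) else 0, np.median(H[(H>.03)&(H<.042)]) if len(B) else 0)
    ux=np.array([1,0,0])-nrm*nrm[0]; yaw=np.arctan2(nrm[1],nrm[0]); print(" yaw from normal",np.degrees(yaw)-180)
    if len(B)>5:
        e1=np.cross(nrm,[0,0,1]);e1/=np.linalg.norm(e1);e2=np.cross(nrm,e1)
        b=cv2.minAreaRect(np.c_[B@e1,B@e2].astype(np.float32)); print(" hrect",b[1],b[2],e1*b[0][0]+e2*b[0][1]+nrm*(B@nrm).mean())
        f=cv2.minAreaRect(np.c_[F@e1,F@e2].astype(np.float32)); print(" frect",f[1],f[2],e1*f[0][0]+e2*f[0][1]+nrm*(F@nrm).mean())
E
python3 b.py
```

```text
top rim 553 [0.5769 0.23  ] [0.1826 0.1512] 84.21154022216797 z 0.1030103308949347
b1 cap 72 [0.4847 0.0315] [0.4833 0.0303 0.0914]
b2 cap 73 [0.6548 0.0043] [0.655  0.0055 0.0922]
  circ [0.6559 0.0046] 0.025634092622852198
tops [[ 0.4726 -0.3614  0.0348]
 [ 0.5442 -0.2689  0.0969]
 [ 0.6145 -0.1824  0.1246]]
 lid n [-0.5719  0.0138  0.8202] 34.894636432552325 [ 0.5391 -0.2706  0.0827]
 handle 273 [ 0.518  -0.2714  0.1114] 0.035702258735672676
 yaw from normal -1.3777164657288097
 hrect (0.08897868543863297, 0.025482844561338425) 0.514573335647583 [ 0.5171 -0.2719  0.1107]
 frect (0.16290442645549774, 0.18381080031394958) 89.88568878173828 [ 0.5359 -0.2727  0.0806]
side rim 693 [0.5781 0.2305] [0.1867 0.1538] 84.14315032958984 z 0.10384059766241546
b1 cap 58 [0.4859 0.0314] [0.4863 0.0344 0.0923]
  circ [0.485  0.0342] 0.022708642077084507
b2 cap 52 [0.6578 0.0056] [0.6574 0.0083 0.093 ]
  circ [0.6575 0.0071] 0.023408583897016264
tops [[ 0.4746 -0.3587  0.0343]
 [ 0.5381 -0.2483  0.0898]
 [ 0.6126 -0.1778  0.123 ]]
 lid n [-0.5698  0.0055  0.8218] 34.738218059374034 [ 0.5377 -0.2601  0.0801]
 handle 117 [ 0.5188 -0.2658  0.1101] 0.03539443254722175
 yaw from normal -0.5540122026388588
 hrect (0.023906143382191658, 0.09155705571174622) 89.05408477783203 [ 0.5187 -0.2675  0.11  ]
 frect (0.1612522006034851, 0.19148485362529755) 88.87977600097656 [ 0.5379 -0.2708  0.0803]
```

The top view shows the wooden lid on its stand at about (369,196), with the turquoise decoy at (322,277). The crate is at (195,182), the loose bottles at (263,216) and (272,159), and the cup at (280,192). The side view agrees with this. Crate yaw is -5.8°, and the measured sizes match those given. I'll move above bottle 1 first.

Call:
jog_arm([
  [0.2,5,10,0,0,0,15],
  [0.2,28.7,62.5,-3,0,0,155.7],
  [0.2,28.7,62.5,-3,0,0,155.7],
  [0.2,28.7,62.5,-3,0,0,155.7],
  [0.2,28.7,62.5,-3,0,0,155.7],
  [0.2,28.7,62.5,-3,0,0,155.7],
  [0.2,28.7,62.5,-3,0,0,155.7],
  [0.2,28.7,62.5,-3,0,0,155.7],
  [0.2,28.7,62.5,-3,0,0,155.7],
  [0.2,28.7,62.5,-3,0,0,155.7],
  [0.2,28.7,62.5,-3,0,0,155.7],
  [0.2,28.7,62.5,-3,0,0,155.7],
  [0.2,28.7,62.5,-3,0,0,155.7],
  [0.2,28.7,62.5,-3,0,0,155.7],
  [0.2,28.7,62.5,-3,0,0,155.7],
  [0.2,28.7,62.5,-3,0,0,155.7],
  [0.2,28.7,62.5,-3,0,0,155.7],
  [0.2,28.7,62.5,-3,0,0,155.7],
], grip_force=40)

```text
t: 2.85
position: [0.4853, 0.0322, 0.2201]
ee_rot: [3.142, 0.0, 3.039]
force: [-0.6, -1.1, 0.5]
opening: 0.0681
grip_force: 0.0
```

Run:
```python
from h import *
np.set_printoptions(precision=4,suppress=True)
im,d=get_image("wrist"); cv2.imwrite("pics/w1.png",im[...,::-1]); P=cloud("wrist",d)
m=(np.hypot(P[:,0]-.485,P[:,1]-.032)<.04)&(P[:,2]>.086)&(P[:,2]<.1)
c=P[m]; print(len(c),(c.min(0)+c.max(0))/2,np.median(c,0),np.ptp(c,axis=0))
m=(np.hypot(P[:,0]-.485,P[:,1]-.032)<.07)&(P[:,2]>.01)&(P[:,2]<.1);print(m.sum(),np.median(P[m],0))
```

```text
597 [0.4843 0.0311 0.0901] [0.4834 0.031  0.0917] [0.0271 0.0271 0.0075]
2153 [0.4798 0.0282 0.0618]
```

View pics/w1.png

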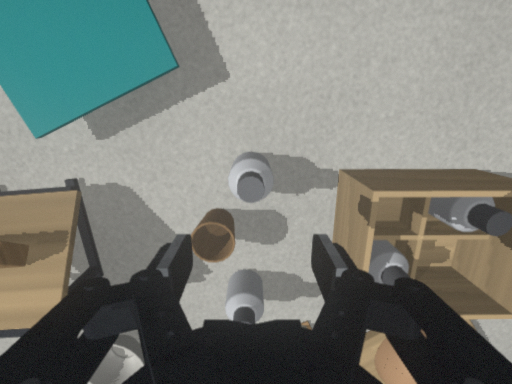

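The wrist view shows the bottle 1 cap at (250,186), the cup at (214,240) clear of the fingers, and the crate aligned on the right. The measured cap centre is (0.484, 0.031).

Call:
jog_arm([
  [0.2,-0.1,-0.1,-4,0,0,0],
  [0.2,-0.1,-0.1,-8,0,0,0],
  [0.2,-0.1,-0.1,-11,0,0,0],
  [0.2,-0.1,-0.1,-13.4,0,0,0],
  [0.2,-0.1,-0.1,-13.4,0,0,0],
  [0.9,-0.1,-0.1,-13.4,0,0,0],
  [0.9,-0.1,-0.1,-13.4,0,0,0],
  [0.9,-0.1,-0.1,-13.4,0,0,0],
  [0.9,-0.1,-0.1,-13.4,0,0,0],
  [0.9,-0.1,-0.1,-13.4,0,0,0],
  [0.9,-0.1,-0.1,-12,0,0,0],
  [0.9,-0.1,-0.1,-8,0,0,0],
  [0.9,-0.1,-0.1,-3,0,0,0],
  [0.9,-0.1,-0.1,0.5,0,0,0],
  [0.9,-0.1,-0.1,0.5,0,0,0],
])

```text
t: 4.78
position: [0.4866, 0.0312, 0.2289]
ee_rot: [3.141, 0.008, 3.04]
force: [1.0, -0.2, -0.7]
opening: 0.0265
grip_force: 39.7
```

Call:
jog_arm([
  [0.9,1,3,0,0,0,0],
  [0.9,2.5,8,0,0,0,0],
  [0.9,4,12.5,0,0,0,0],
  [0.9,5.2,15.9,0,0,0,0],
  [0.9,5.2,15.9,0,0,0,0],
  [0.9,5.2,15.9,0,0,0,0],
])

```text
t: 5.52
position: [0.535, 0.1897, 0.2236]
ee_rot: [-3.14, -0.003, 3.04]
force: [0.8, -0.2, -1.9]
opening: 0.0265
grip_force: 39.9
```

Run:
```python
from h import *
np.set_printoptions(precision=4,suppress=True)
print(ctrl.get_state()["position"])
for c in ["top","side","wrist"]:
    im,d=get_image(c); P=cloud(c,d)
    if c!="top":cv2.imwrite(f"pics/c_{c}.png",im[...,::-1])
    m=(P[:,2]>.099)&(P[:,2]<.109)&(P[:,0]>.46)&(P[:,0]<.70)&(P[:,1]>.12)&(P[:,1]<.35)
    r=cv2.minAreaRect(P[m,:2].astype(np.float32)); print(c,m.sum(),np.array(r[0]),np.array(r[1]),r[2])
    m=(np.hypot(P[:,0]-.537,P[:,1]-.19)<.05)&(P[:,2]>.115)&(P[:,2]<.20); print(m.sum(),np.median(P[m],0) if m.any() else 0, P[m].min(0) if m.any() else 0,P[m].max(0) if m.any() else 0)
```

```text
[0.535  0.1897 0.2236]
top 303 [0.5733 0.1952] [0.113  0.1509] 84.58182525634766
136 [0.5146 0.178  0.1886] [0.5069 0.1634 0.1379] [0.5338 0.2073 0.2   ]
side 634 [0.5782 0.2307] [0.1855 0.1538] 84.2752456665039
422 [0.525  0.2092 0.1727] [0.5089 0.1701 0.1373] [0.5589 0.2193 0.1999]
wrist 3381 [0.5773 0.2309] [0.1834 0.1495] 84.45954132080078
2474 [0.5141 0.1917 0.1931] [0.508  0.1639 0.1382] [0.541 0.215 0.2  ]
```

View pics/c_side.png

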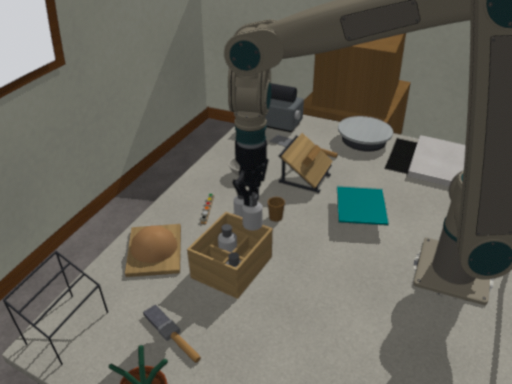

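The side view shows the bottle held upright over the empty cell at about (252,215). Its underside is at z=0.1375 and the wrist view confirms the rim, so I'll lower it.

Call:
jog_arm([
  [0.9,0,0.1,-3,0,0,0],
  [0.9,0,0.1,-6,0,0,0],
  [0.9,0,0.1,-9,0,0,0],
  [0.9,0,0.1,-11,0,0,0],
  [0.9,0,0.1,-12,0,0,0],
  [0.9,0,0.1,-12.6,0,0,0],
  [0.9,0,0.1,-13.0,0,0,0],
  [0.9,0,0.1,-13.1,0,0,0],
  [0.9,0,0.1,-13.1,0,0,0],
  [0.47,0,0.1,-13.1,0,0,0],
  [0.47,0,0.1,-13.1,0,0,0],
  [0.47,0,0.1,-13.1,0,0,0],
  [0.47,0,0.1,-12,0,0,0],
  [0.47,0,0.1,-9,0,0,0],
  [0.47,0,0.1,-4,0,0,0],
  [0.47,0,0.1,0,0,0,0],
  [0.47,0,0.1,0,0,0,0],
])

```text
t: 7.8
position: [0.5394, 0.192, 0.2304]
ee_rot: [3.138, 0.009, 3.04]
force: [0.7, -0.4, -0.6]
opening: 0.0451
grip_force: 0.0
```

Call:
jog_arm([
  [0.2,3,-5,0,0,0,0],
  [0.2,6,-10,0,0,0,0],
  [0.2,9,-14.5,0,0,0,0],
  [0.2,11.8,-18.6,0,0,0,0],
  [0.2,11.8,-18.6,0,0,0,0],
  [0.2,11.8,-18.6,0,0,0,0],
])

```text
t: 8.55
position: [0.6534, 0.0054, 0.2241]
ee_rot: [3.141, -0.002, 3.04]
force: [0.2, 1.0, 0.5]
opening: 0.0686
grip_force: 0.0
```

Run:
```python
from h import *
np.set_printoptions(precision=4,suppress=True)
print(ctrl.get_state()["position"])
def cap(c,P,x,y,lo,hi):
    m=(np.hypot(P[:,0]-x,P[:,1]-y)<.035)&(P[:,2]>lo)&(P[:,2]<hi); q=P[m]
    print(c,len(q),(q.min(0)+q.max(0))/2 if len(q) else 0,np.ptp(q,axis=0) if len(q) else 0)
for c in ["wrist","side"]:
    im,d=get_image(c); P=cloud(c,d); cap(c,P,.655,.005,.086,.1); cap(c+" a",P,.537,.19,.09,.105)
```

```text
[0.6534 0.0054 0.2241]
wrist 580 [0.6561 0.0053 0.0901] [0.0272 0.0271 0.0081]
wrist a 1096 [0.5354 0.1914 0.0949] [0.0272 0.0288 0.0097]
side 55 [0.6579 0.0074 0.0917] [0.0269 0.0295 0.0093]
side a 86 [0.5263 0.1929 0.0975] [0.047  0.0294 0.0148]
```

Bottle 1 sits in cell_a, about 2 mm off centre. Next I'll grasp bottle 2.

Call:
jog_arm([
  [0.2,0.1,0,-4,0,0,0],
  [0.2,0.1,0,-8,0,0,0],
  [0.2,0.1,0,-11.5,0,0,0],
  [0.2,0.1,0,-13.9,0,0,0],
  [0.2,0.1,0,-13.9,0,0,0],
  [0.9,0.1,0,-13.9,0,0,0],
  [0.9,0.1,0,-13.9,0,0,0],
  [0.9,0.1,0,-13.9,0,0,0],
  [0.9,0.1,0,-13.9,0,0,0],
  [0.9,0.1,0,-13.9,0,0,0],
  [0.9,0.1,0,-12.5,0,0,0],
  [0.9,0.1,0,-8,0,0,0],
  [0.9,0.1,0,-3,0,0,0],
  [0.9,0.1,0,0,0,0,0],
  [0.9,0.1,0,0,0,0,0],
])

```text
t: 10.52
position: [0.6573, 0.0051, 0.229]
ee_rot: [3.142, 0.007, 3.04]
force: [0.1, -0.8, -2.3]
opening: 0.0266
grip_force: 39.7
```

Call:
jog_arm([
  [0.9,-0.5,3,0,0,0,0],
  [0.9,-1.2,8,0,0,0,0],
  [0.9,-2,13,0,0,0,0],
  [0.9,-2.7,18,0,0,0,0],
  [0.9,-3.4,23,0,0,0,0],
  [0.9,-3.8,26.6,0,0,0,0],
  [0.9,-3.8,26.6,0,0,0,0],
  [0.9,-3.8,26.6,0,0,0,0],
  [0.9,-3.8,26.6,-3,0,0,0],
  [0.9,-3.8,26.6,-6,0,0,0],
  [0.9,-3.8,26.6,-9,0,0,0],
  [0.9,-3.8,26.6,-11,0,0,0],
  [0.9,-3.8,26.6,-12,0,0,0],
  [0.9,-3.8,26.6,-12.6,0,0,0],
  [0.9,-3.8,26.6,-13.0,0,0,0],
  [0.9,-3.8,26.6,-13.1,0,0,0],
  [0.9,-3.8,26.6,-13.1,0,0,0],
])

```text
t: 12.65
position: [0.6176, 0.2715, 0.0946]
ee_rot: [3.141, 0.001, 3.04]
force: [1.5, -0.2, -1.5]
opening: 0.0266
grip_force: 39.9
```

Call:
jog_arm([
  [0.47,0,0,0,0,0,0],
  [0.47,0,0,0,0,0,0],
  [0.47,0,0,0,0,0,0],
  [0.47,0,0,1,0,0,0],
  [0.47,0,0,4,0,0,0],
  [0.47,0,0,9,0,0,0],
  [0.47,0,0,14,0,0,0],
  [0.47,0,0,15,0,0,0],
  [0.47,0,0,15,0,0,0],
])

```text
t: 13.78
position: [0.6178, 0.2715, 0.2455]
ee_rot: [3.141, 0.002, 3.04]
force: [0.6, 0.9, -1.0]
opening: 0.045
grip_force: 0.0
```

Run:
```python
from h import *
np.set_printoptions(precision=4,suppress=True)
im,d=get_image("wrist"); P=cloud("wrist",d); cv2.imwrite("pics/w2.png",im[...,::-1])
for x,y in [(.537,.19),(.6175,.271),(.546,.278),(.609,.183)]:
    m=(np.hypot(P[:,0]-x,P[:,1]-y)<.03)&(P[:,2]>.092)&(P[:,2]<.106); q=P[m]
    print(len(q),(q.min(0)+q.max(0))/2 if len(q) else 0,np.ptp(q,axis=0) if len(q) else 0)
m=(P[:,2]>.099)&(P[:,2]<.109)&(P[:,0]>.46)&(P[:,0]<.70)&(P[:,1]>.12)&(P[:,1]<.35)
r=cv2.minAreaRect(P[m,:2].astype(np.float32)); print(m.sum(),np.array(r[0]),np.array(r[1]),r[2])
```

```text
661 [0.5337 0.1908 0.0955] [0.0269 0.0276 0.0062]
514 [0.616  0.2703 0.095 ] [0.0272 0.027  0.0055]
639 [0.5433 0.2795 0.0961] [0.0276 0.0269 0.0045]
522 [0.6108 0.1865 0.0952] [0.0276 0.0274 0.0059]
4308 [0.5762 0.2296] [0.1829 0.1504] 84.19515991210938
```

View pics/w2.png

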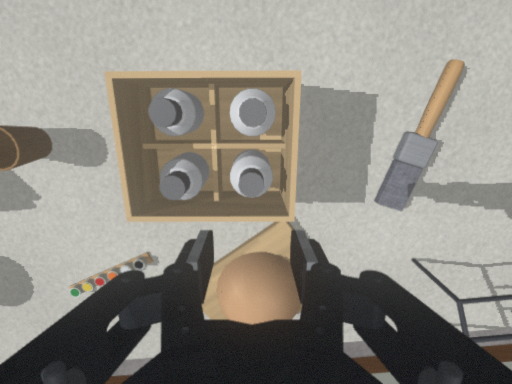

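The wrist view shows all four bottles upright in their cells, with caps at (253,112), (252,180), (176,182) and (166,112). Next is the lid, starting with the standoff rotation.

```bash
cat > rot.py <<'E'
from h import *
from scipy.spatial.transform import Rotation as Ro
np.set_printoptions(precision=3,suppress=True)
def lidR(yaw,tilt):  # tool R for gripping lid: y=lid x, z=-lid z
    L=(Ro.from_euler("z",yaw,degrees=True)*Ro.from_euler("y",-tilt,degrees=True)).as_matrix()
    return Ro.from_matrix(np.c_[np.cross(L[:,0],-L[:,2]),L[:,0],-L[:,2]])
E
python3 - <<'E'
from rot import *
s=ctrl.get_state(); R=Ro.from_euler("xyz",s["ee_rot"]); T=lidR(-1,35)
print(s["position"],s["joints"],(T*R.inv()).as_rotvec(degrees=True)); L=-T.as_matrix()[:,2]
g=np.array([.5236,-.271,.1029]); print(L,g+.12*L, (g+.12*L-s["position"])*100, T.as_euler("xyz"))
E
```

```text
[0.617 0.271 0.244] [ 0.318  0.367  0.083  1.288 -0.     0.42 ] [ 25.444 -28.719 -82.327]
[-0.573  0.01   0.819] [ 0.455 -0.27   0.201] [-16.209 -54.094  -4.237] [2.531 0.    1.553]
```

Call:
jog_arm([
  [0.3,-2,-5,1,0,0,0],
  [0.3,-16.2,-54.1,0,25.4,-28.7,-82.3],
  [0.3,-16.2,-54.1,0,25.4,-28.7,-82.3],
  [0.3,-16.2,-54.1,0,25.4,-28.7,-82.3],
  [0.3,-16.2,-54.1,0,25.4,-28.7,-82.3],
  [0.3,-16.2,-54.1,0,25.4,-28.7,-82.3],
  [0.3,-16.2,-54.1,0,25.4,-28.7,-82.3],
  [0.3,-16.2,-54.1,0,25.4,-28.7,-82.3],
  [0.3,-16.2,-54.1,0,25.4,-28.7,-82.3],
  [0.3,-16.2,-54.1,0,25.4,-28.7,-82.3],
  [0.3,-16.2,-54.1,0,25.4,-28.7,-82.3],
  [0.3,-16.2,-54.1,-4.2,25.4,-28.7,-82.3],
  [0.3,-16.2,-54.1,-4.2,25.4,-28.7,-82.3],
  [0.3,-16.2,-54.1,-4.2,25.4,-28.7,-82.3],
])

```text
t: 15.58
position: [0.4558, -0.2689, 0.2023]
ee_rot: [2.531, 0.001, 1.556]
force: [0.4, -0.2, -1.1]
opening: 0.0601
grip_force: 0.0
```

```bash
cat > lid.py <<'E'
from rot import *
s=ctrl.get_state(); im,d=get_image("wrist"); cv2.imwrite("pics/w3.png",im[...,::-1]); P=cloud("wrist",d)
print(s["position"],s["ee_rot"],s["joints"])
m=(P[:,0]>.45)&(P[:,0]<.63)&(P[:,1]>-.38)&(P[:,1]<-.16)&(P[:,2]>.03)&(P[:,2]<.2)
Q=P[m]; h=Q[:,2]-np.tan(np.radians(35))*Q[:,0]; h0=.0824-np.tan(np.radians(35))*.538
F=Q[abs(h-h0)<.008]; 
for _ in range(2):
    n=np.linalg.svd(F-F.mean(0),full_matrices=False)[2][2]; n*=np.sign(n[2]); F=F[abs((F-F.mean(0))@n)<.003]
H=(Q-F.mean(0))@n; B=Q[(H>.032)&(H<.040)]
e1=np.cross(n,[0,0,1]);e1/=np.linalg.norm(e1);e2=np.cross(n,e1)
print("n",n,np.degrees(np.arccos(n[2])),len(F),len(B))
for nm,C in [("handle",B),("face",F)]:
    b=cv2.minAreaRect(np.c_[C@e1,C@e2].astype(np.float32)); c=e1*b[0][0]+e2*b[0][1]+n*(C@n).mean()
    print(nm,b[1],b[2],"centre",c, "grip pt",c-n*.011 if nm=="handle" else c+n*.025)
print("e1",e1)
E
python3 lid.py
```

```text
[ 0.456 -0.269  0.202] [2.531 0.001 1.556] [-0.888 -0.119 -0.696  0.571  0.455  0.796]
n [-0.576  0.016  0.817] 35.17520353304588 21216 2371
handle (0.02383912168443203, 0.08989568799734116) 89.64964294433594 centre [ 0.517 -0.272  0.112] grip pt [ 0.523 -0.272  0.103]
face (0.18229253590106964, 0.15661081671714783) 0.2633714973926544 centre [ 0.535 -0.273  0.08 ] grip pt [ 0.521 -0.272  0.101]
e1 [ 0.028  1.    -0.   ]
```

View pics/w3.png

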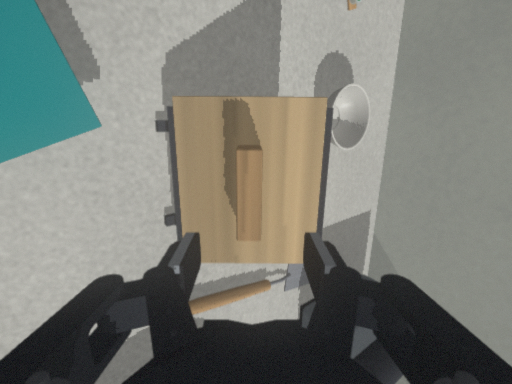

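The wrist view shows the handle at (249,195), centred under the straddling fingers, with the bowl at (350,118) clear. I'll approach along the lid normal and grip.

Call:
jog_arm([
  [0.3,1.7,-0.1,-2.5,0,0,-0.7],
  [0.3,3.4,-0.2,-5,0,0,-0.7],
  [0.3,5.1,-0.2,-7.5,0,0,-0.7],
  [0.3,6.1,-0.3,-9,0,0,-0.7],
  [0.3,6.7,-0.3,-9.8,0,0,-0.7],
  [0.3,6.7,-0.3,-9.8,0,0,-0.7],
  [0.3,6.7,-0.3,-9.8,0,0,-0.7],
  [0.9,6.7,-0.3,-9.8,0,0,-0.7],
  [0.9,6.7,-0.3,-9.8,0,0,-0.7],
  [0.9,6.7,-0.3,-9.8,0,0,-0.7],
  [0.9,6.7,-0.3,-9.8,0,0,-0.7],
  [0.9,6.7,-0.3,-9.8,0,0,-0.7],
  [0.9,6.7,-0.3,-9.8,0,0,-0.7],
], grip_force=80)

```text
t: 17.25
position: [0.522, -0.273, 0.1047]
ee_rot: [2.531, 0.002, 1.541]
force: [-4.9, 0.7, 6.1]
opening: 0.0228
grip_force: 78.6
```

Call:
jog_arm([
  [0.9,-0.6,0,0.8,0,0,0],
  [0.9,-1.7,0,2.5,0,0,0],
  [0.9,-3.4,0,5,0,0,0],
  [0.9,-5,0.1,8,0,0,0],
  [0.9,-6,0.1,12,0,0,0],
  [0.9,-6,0.1,15,0,0,0],
  [0.9,-6,0.1,15,0,0,0],
  [0.9,-6,0.1,15,0,0,0],
])

```text
t: 18.25
position: [0.4613, -0.2709, 0.2524]
ee_rot: [2.533, -0.001, 1.541]
force: [0.7, 0.5, -2.6]
opening: 0.0225
grip_force: 78.7
```

Run:
```python
from rot import *
s=ctrl.get_state(); R=Ro.from_euler("xyz",s["ee_rot"])
im,d=get_image("wrist"); P=cloud("wrist",d)
T=R.as_matrix(); q=(P-s["position"])@T   # tool coords
m=(abs(q[:,0])<.11)&(abs(q[:,1])<.09)&(q[:,2]>.018)&(q[:,2]<.034); F=q[m]
for _ in range(3):
    c=F.mean(0); n=np.linalg.svd(F-c,full_matrices=False)[2][2]; n*=np.sign(n[2]); F=F[abs((F-c)@n)<.002]
print(len(F),"face centre/n in tool",c,n)
b=cv2.minAreaRect(F[:,:2].astype(np.float32)); print(b)
T2=lidR(-5.7,0); print(s["position"],s["force"],(T2*R.inv()).as_rotvec(degrees=True))
```

```text
42748 face centre/n in tool [ 0.045 -0.001  0.028] [ 0.005 -0.     1.   ]
((0.0023050457239151, -0.0007527768611907959), (0.18283802270889282, 0.15077738463878632), 0.04314494878053665)
[ 0.461 -0.271  0.252] [ 0.734  0.484 -2.601] [ 2.214 34.792 -3.853]
```

Call:
jog_arm([
  [0.9,1,2,1,0,0,0],
  [0.9,3,6,1,0.4,6,-0.7],
  [0.9,4,11,1,0.8,14,-1.4],
  [0.9,5.2,17,1,1.4,22,-2.4],
  [0.9,6.5,23,1,2,30,-3.4],
  [0.9,8,29,1,2.2,34.8,-3.9],
  [0.9,9.2,35,1,2.2,34.8,-3.9],
  [0.9,10.2,41,0,2.2,34.8,-3.9],
  [0.9,11,46,0,2.2,34.8,-3.9],
  [0.9,11.5,49.9,0,2.2,34.8,-3.9],
  [0.9,11.5,49.9,0,2.2,34.8,-3.9],
  [0.9,11.5,49.9,0,2.2,34.8,-3.9],
  [0.9,11.5,49.9,0,2.2,34.8,-3.9],
])

```text
t: 19.92
position: [0.5769, 0.2261, 0.2532]
ee_rot: [3.141, 0.002, 1.471]
force: [0.0, -0.1, -2.1]
opening: 0.0229
grip_force: 78.9
```

```bash
cat > chk.py <<'E'
from rot import *
s=ctrl.get_state(); R=Ro.from_euler("xyz",s["ee_rot"])
print(s["position"],s["ee_rot"],s["force"],s["joints"])
zf=s["position"][2]-.028
for c in ["wrist","top","side"]:
    im,d=get_image(c); P=cloud(c,d)
    if c=="side": cv2.imwrite("pics/s4.png",im[...,::-1])
    m=(abs(P[:,0]-.577)<.13)&(abs(P[:,1]-.23)<.13)&(abs(P[:,2]-zf)<.007); F=P[m]
    b=cv2.minAreaRect(F[:,:2].astype(np.float32)); A=np.c_[F[:,:2]-F[:,:2].mean(0),np.ones(len(F))]; k=np.linalg.lstsq(A,F[:,2],rcond=None)[0]
    print(c,len(F),np.array(b[0]),np.array(b[1]),b[2],"slopes,z",k)
E
python3 chk.py
```

```text
[0.577 0.226 0.253] [3.141 0.002 1.471] [ 0.05  -0.105 -2.066] [ 0.27   0.266 -0.034  1.272 -0.002  1.941]
wrist 42837 [0.577 0.228] [0.182 0.151] 84.15937042236328 slopes,z [0.002 0.002 0.226]
top 2131 [0.575 0.211] [0.149 0.151] 84.79911041259766 slopes,z [0.002 0.001 0.225]
side 2249 [0.579 0.228] [0.187 0.153] 84.009033203125 slopes,z [ 0.006 -0.005  0.227]
```

View pics/s4.png

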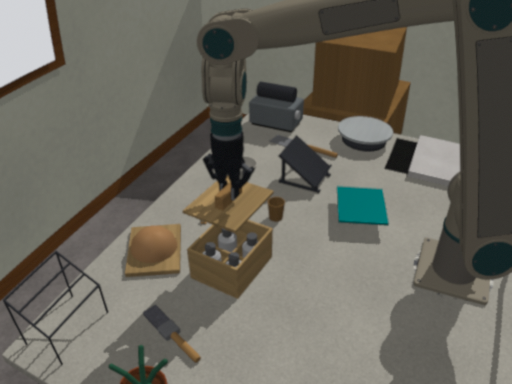

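The side view shows the lid level above the crate at about (228,203), with all four bottles below it. It is aligned within about 2 mm, so I'll lower it.

Call:
jog_arm([
  [0.9,0,0.1,-3,0,0,0],
  [0.9,0,0.1,-6,0,0,0],
  [0.9,0,0.1,-8.5,0,0,0],
  [0.9,0,0.1,-10,0,0,0],
  [0.9,0,0.1,-10.5,0,0,0],
  [0.9,0,0.1,-10.7,0,0,0],
  [0.9,0,0.1,-10.7,0,0,0],
  [0.9,0,0.1,-10.7,0,0,0],
])

```text
t: 21.08
position: [0.5779, 0.2285, 0.148]
ee_rot: [3.138, 0.001, 1.472]
force: [-0.3, -0.2, -1.4]
opening: 0.0229
grip_force: 79.0
```

```bash
sed -i 's/s4.png/s5.png/' chk.py; python3 chk.py
```

```text
[0.578 0.228 0.148] [3.138 0.001 1.472] [-0.261 -0.18  -1.436] [ 0.274  0.337 -0.168  1.063 -0.002  1.943]
wrist 42822 [0.578 0.231] [0.182 0.151] 84.25716400146484 slopes,z [0.005 0.003 0.12 ]
top 1642 [0.576 0.207] [0.135 0.151] 84.39215850830078 slopes,z [0.002 0.002 0.119]
side 2169 [0.58  0.232] [0.185 0.153] 85.19710540771484 slopes,z [ 0.006 -0.007  0.121]
```

Call:
jog_arm([
  [0.9,-0.1,-0.1,-0.3,0,0,0],
  [0.9,-0.1,-0.1,-0.5,0,0,0],
  [0.9,-0.1,-0.1,-0.6,0,0,0],
  [0.9,-0.1,-0.1,-0.7,0,0,0],
  [0.9,-0.1,-0.1,-0.75,0,0,0],
  [0.9,-0.1,-0.1,-0.75,0,0,0],
])

```text
t: 21.98
position: [0.576, 0.2272, 0.1406]
ee_rot: [3.14, 0.002, 1.472]
force: [-2.5, -1.0, 4.5]
opening: 0.0227
grip_force: 79.9
```

Contact is light at 4.5 N, so I'll release and lift off.

Call:
jog_arm([
  [0.35,0,0,0,0,0,0],
  [0.35,0,0,0,0,0,0],
  [0.35,0,0,0,0,0,0],
  [0.35,0,0,0,0,0,0],
  [0.35,0,0,1.5,0,0,0],
  [0.35,0,0,5,0,0,0],
  [0.35,0,0,10,0,0,0],
  [0.35,0,0,12,0,0,0],
  [0.35,0,0,12,0,0,0],
])

```text
t: 23.1
position: [0.578, 0.2278, 0.2631]
ee_rot: [3.134, -0.001, 1.472]
force: [-0.5, -0.8, 0.0]
opening: 0.0555
grip_force: 0.0
```

```bash
sed -i 's/s5.png/s6.png/; s/^zf=.*/zf=.113/' chk.py; python3 chk.py
```

```text
[0.578 0.228 0.263] [ 3.134 -0.001  1.472] [-0.46  -0.832  0.038] [ 0.272  0.259 -0.022  1.282 -0.002  1.942]
wrist 19983 [0.575 0.228] [0.182 0.15 ] 84.3003921508789 slopes,z [-0.003 -0.001  0.11 ]
top 2262 [0.576 0.228] [0.181 0.151] 84.27137756347656 slopes,z [-0.    -0.001  0.112]
side 2367 [0.577 0.23 ] [0.187 0.153] 84.52870178222656 slopes,z [ 0.002 -0.008  0.114]
```

View pics/s6.png

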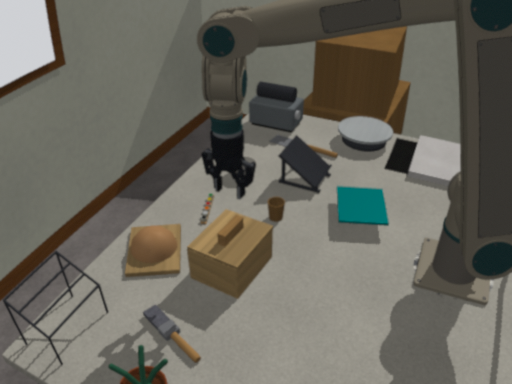

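The side view shows the lid flat and flush on the crate at about (231,240), with the gripper clear. The same cameras put it within about 2 mm and 0.3° of the crate.

```bash
python3 -c "
from station import ctrl
print(ctrl.hand_in())"
```

```text
the job is handed in; nothing more can be done
None
```

I packed both loose bottles upright in their cells, laid the lid on the crate within about 2 mm and 0.3° of flush, and handed the job in at about 23 s; the hand-in returned no verdict.

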